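# Draw the key from its block and hold a new door lock's latch back

### The job

The piece of door stile held down on the bench has a new mortice lock whose latch needs trying. Draw the round-headed key up out of the slotted key block, push it fully home into the keyhole, the plain narrow slot in the steel lock plate beside the brass-ringed square handle hole (work it a little if the pins stick), then turn it a quarter turn clockwise to its stop so that the latch bolt draws in. Finish while still gripping the key and holding it turned against the lock's spring, and leave the square-headed keys and the loose chisel and screwdriver where they are.

Things in the scene. Friction and masses are not known exactly. Their poses are not given: they have to be found in the camera images.
- round_key: the lock's key (35 g), standing upright, blade down, in any one of the key block's three slots: black plastic head 9 mm thick, steel blade. Origin: middle of the flat shoulder under the head, which rests on the block's or the lock plate's top. z points up from blade to head, y along the key's width, x along its thickness. It fits the lock either way round.
- key_head (a point): centre of the round_key's head, a disc 34 mm in diameter, 9 mm thick, on a collar 16 mm wide, 9 mm thick, 8 mm high. 22 mm above the key's origin; the head's top is 39 mm above the origin. Pinch the flat faces, along the key's x. Axes as the key.
- key_tip (a point): point of the round_key's blade, 44.5 mm below the shoulder. From the shoulder down: round neck 5 mm in diameter, 9.5 mm long; then a flat blade 4 mm thick (x) and 11 mm wide (y); its last 5.5 mm run to a 90 degree point. Axes as the key.
- square_key_a: key of another door, same size and blade but a square head 32 x 32 mm, 9 mm thick; in another slot of the block, where it stays. Origin and axes as round_key.
- square_key_b: second square-headed key, like square_key_a, in the remaining slot, where it stays.
- key_block: fixed wooden block 46 x 176 x 56 mm high (x, y, z). Three upright blind slots, 6 mm (x) by 13 mm (y), 49 mm deep, in a row at y = -56, 0 and +56 mm. Origin: centre of its underside, on the bench. The keys' shoulders rest on its top, their heads stand above it.
- lock_stile: fixed piece of pale door stile, 120 x 290 x 44 mm thick, lying flat; on it a steel lock plate 46 x 168 mm, 6 mm thick, its top 50 mm above the bench. Origin: on the bench straight below the keyhole; y along the stile's length; its -x edge carries the latch bolt. A dark steel holdfast, 100 mm tall, clamps it 140 mm from the keyhole along -y.
- keyhole (a point): centre of the keyhole at the plate's top face; axes as lock_stile. A fixed slot 6 mm (x) by 13 mm (y), mouth chamfered 1.5 mm, in the 6 mm plate; under it the plug's keyway, 5.5 x 12.5 mm. Key home: its origin here, upright, its y along the slot's. Two sticky spring pins, met with the shoulder about 23 and 11 mm above the plate: some 10 to 15 N each to pass, less if rocked.
- lock_plug (a joint): turn of the lock's plug, rad: 0 at rest, keyway in line with the slot; grows as the key turns clockwise seen from above; solid stop at 1.45. A spring turns it back (0.02 N m at rest, 0.1 at the stop). The key has up to 0.15 rad of play in it, so turns that much further. The slot lets the key turn only when its shoulder is within 3.5 mm of the plate.
- bolt_hole (a point): where the brass latch bolt (16 x 16 mm) comes out of the stile's -x edge, 22 mm above the bench.
- latch_bolt (a joint): how far the latch bolt is drawn in, m: 0 at rest, standing out 12.5 mm; 0.0125 fully in. Geared to the plug.
- chisel_mid: chisel with a wooden handle, 286 mm long, lying on the bench; leave it.
- screwdriver_big: screwdriver with a wooden handle, 311 mm long, lying on the bench; leave it.

How it is judged:
By the outcome, as a careful person would: the job done as asked, in the order asked, and still so for the second after the job is handed in, while the arm keeps its last pose, push and grip.
It also fails if it takes over 58 s, if anything falls off the work surface, if the arm or the gripper's body presses on something with over 40 N, if the wrist force passes 120 N, or if a joint passes its speed limit or range.

### The arm

A 6-joint arm with a two-finger parallel gripper is mounted at the origin on a cart in front of the work surface, level with it; the furniture and walls round the work are solid. World frame = base frame: x ahead of the robot, y to its left, z up, the work surface at z = 0. Lengths are in m, angles in degrees, forces in N, time in s.
With the tool pointing down it reaches from about 0.375 to 0.9 m from the base axis. Payload 3.1 kg.
Tool frame: the origin (TCP) lies between the finger pads; the fingertips stand 11 mm ahead of it and the grasp point (between the pads) lies 8 mm behind it; z points along the fingers, y is the line along which they close (so a half turn about z gives the same grasp; the last joint's range is limited). The gripper opens to 87 mm and grips with 3 to 60 N. Pads are 19 mm wide; open, the fingers measure 117 mm over their backs; the gripper's body (75 mm by 190 mm) begins 51 mm behind the grasp point.
Start: joints at [59.96, 30.224, 82.088, -0, 67.689, -10.227], TCP at [0.212, 0.588, 0.234] pointing down, gripper open.
Joint ranges: [-176.69, 176.69], [-43.24, 126.21], [12.49, 139.97], [-82, 262], [0, 151.66], [-163.58, 163.58]. Speed limits (degrees/s): [159.86, 159.86, 180, 180, 180, 180].

### API

Orientations are given as a 3x3 rotation matrix whose columns are the frame's x, y, z axes.
In Python, from rig import bot, viewer, workorder, nets gives the robot as it stands. The module is installed in compiled form; this text tells all that it offers.
- The arm moves only by the tool move_arm, never from a script. Its argument "increments" is a list of rows, each a list of 7 numbers: the shift along the tool's x, y, z normalised to -1 to 1, where 1 is 0.3 m, then the turn, a rotation vector about the tool's x, y, z normalised to -1 to 1, where 1 is pi rad, then the opening, from 0 (shut) to 1 (fully open). In form: [[tx, ty, tz, wx, wy, wz, grip], ...]. A call has 1 to 10 rows; each row is the pose to reach, as a shift and turn from the pose commanded when the call began, along the tool's axes at that moment, turning the shorter way round; what a row does not reach only later rows make up. A row lasts 1/12 s, in which the tool goes at most 41.7 mm and 7.16 degrees, less where a joint would pass 70% of its speed; a pose out of reach is approached as far as the arm can. A call with a number of a shift or a turn outside -1 to 1 is refused whole. A call with a gripper value outside its range is refused whole. The fingers move at their own pace and stop on an object; the grip force is fixed at half the most. Time passes only in rows, so rows that repeat a pose let the fingers close. It gives the time, the measured TCP pose, the force, the opening and the grip force at its end, in the units of the state.
- bot.read_state(): the state, without advancing time (a new reading comes with each control period).
- viewer.capture(name): name is "side" or "top" or "wrist"; returns a dict with "image" (480x640x3 uint8, blue, green, red), "K" (3x3 intrinsics, pixels), "dist" ([k1, k2, p1, p2, k3] as OpenCV has them; the pictures are not rectified), "eye" and "orientation" of the camera in the world. Camera axes: x right, y up, looking along -z (the intrinsics and any distortion apply to the point x, -y, -z); pixel columns grow to the right and rows downward; lengths in m; the calibration is good to about 2 mm. A picture is of the moment at which its call begins. There is no depth.
- workorder.hand_in(): hands the job in; it is judged then, once.
Trained networks look in the newest picture that a camera, given by its name, has taken for a name from the list of things; names that differ only in an ending like _2 or _b are one class to them, and where a whole thing is asked for, a point or a joint stands for the part that bears it (a point fixed in the world has none). Each returns a list of dicts, best first, with "conf" (0 to 1); they miss things now and then, are a little off and sometimes report something else, mostly with a low value. They report only what shows in the picture. A call takes as long as a camera call.
- nets.find_in(camera, thing): "location" ([column, row] in pixels, amid what is visible of it).
The state is a dict: "time_s": time; "joint_positions": joint angles; "qvel": joint speeds; "tau": joint torques, N m; "position": TCP position; "tcp_rot": TCP orientation; "force": force on the tool from outside, world axes, zero at the start; "moment": the same for the moment, N m; "opening": opening from 0.0 (shut) to 1.0 (fully open); "grasp_force": force on a finger pad.
Only numpy, scipy, OpenCV 4.12 (cv2) and the standard library are available. Lean on these libraries where they do the work, as an engineer would, in place of code of your own. Each camera call takes 0.05 s, during which the arm holds its last target. There are 200 camera calls.

## Working session

There is one attempt and no reset: what is moved stays moved. The work goes in short steps, Python scripts to look and compute and a tool call to move; the robot and the scene stay as the last step left them, time stands still between calls to the robot, and variables do not carry over. Pictures are saved under pics/ and viewed, at most 10 in all, crops included, and the job is handed in when it is done.

Besides the shell and the picture viewer there is one more tool, called after "Request:" as name(argument=value, ...) on one line, values as JSON. move_arm: Moves the arm, as the interface text tells. Its arguments: {"type":"object","properties":{"increments":{"type":"array"}},"required":["increments"]}

```bash
mkdir -p pics; cat > h.py <<'E'
import numpy as np, cv2
from rig import bot, viewer, workorder, nets
def ray(c,px):
    p=cv2.undistortPoints(np.array([[px]],float),np.array(c["K"]),np.array(c["dist"]))[0,0]
    d=np.array(c["orientation"])@np.array([p[0],-p[1],-1.0]); return np.array(c["eye"]),d
def atz(c,px,z):
    e,d=ray(c,px); return e+d*(z-e[2])/d[2]
def proj(c,P):
    q=np.array(c["orientation"]).T@(np.array(P,float)-c["eye"]); 
    return cv2.projectPoints(np.array([[q[0],-q[1],-q[2]]]),np.zeros(3),np.zeros(3),np.array(c["K"]),np.array(c["dist"]))[0][0,0]
E
python3 - <<'E'
from h import *
np.set_printoptions(precision=4,suppress=True)
Z=dict(round_key=.078,key_head=.078,square_key_a=.078,key_block=.05,keyhole=.05,bolt_hole=.022,lock_stile=.047,chisel_mid=.015,screwdriver_big=.015)
for n in ("top","side"):
    c=viewer.capture(n); cv2.imwrite(f"pics/{n}0.png",c["image"]); print(n,c["eye"],c["K"][0][0])
    for t,z in Z.items():
        for r in nets.find_in(n,t)[:3]: print(t,round(r["conf"],2),np.round(r["location"],1),atz(c,r["location"],z))
print(bot.read_state())
E
```

```text
top [ 0.3348 -0.0859  1.4419] 584.623752466733
round_key 0.62 [161.7 247.1] [0.5333 0.3267 0.078 ]
round_key 0.57 [204.1 257.8] [0.505  0.2241 0.078 ]
round_key 0.46 [183.6 253.1] [0.5175 0.2735 0.078 ]
square_key_a 0.45 [159.  246.5] [0.5349 0.3333 0.078 ]
square_key_a 0.4 [203.8 257. ] [0.507  0.2248 0.078 ]
key_block 0.71 [191.6 252.1] [0.5232 0.2612 0.05  ]
keyhole 0.77 [334.8 230.7] [ 0.5661 -0.0869  0.05  ]
bolt_hole 0.97 [339.6 234.4] [ 0.5612 -0.0985  0.022 ]
lock_stile 0.9 [336.1 234.2] [ 0.5579 -0.0898  0.047 ]
screwdriver_big 0.63 [480.3 266.1] [ 0.4743 -0.4411  0.015 ]
side [0.6051 1.0489 0.9096] 583.1349902962879
round_key 0.58 [344.4 344.1] [0.51   0.2759 0.078 ]
key_head 0.33 [308.1 255.5] [ 0.5677 -0.0035  0.078 ]
square_key_a 0.53 [338.9 365.7] [0.5252 0.3295 0.078 ]
key_block 0.6 [340.6 366.6] [0.5195 0.3077 0.05  ]
keyhole 0.57 [305.8 257.3] [ 0.5722 -0.0324  0.05  ]
bolt_hole 0.58 [307.4 257.2] [ 0.5672 -0.0678  0.022 ]
lock_stile 0.61 [306.6 256.4] [ 0.5701 -0.0395  0.047 ]
chisel_mid 0.69 [293.8 172.3] [ 0.5905 -0.4931  0.015 ]
screwdriver_big 0.94 [335.9 179.3] [ 0.4661 -0.4443  0.015 ]
{'time_s': 1.0, 'joint_positions': array([ 59.9578,  30.2225,  82.0868,  -0.0008,  67.6877, -10.2256]), 'qvel': array([ 0.014 ,  0.063 , -0.0195, -0.0513,  0.008 ,  0.0739]), 'tau': array([ -0.0001, -44.0022, -17.6987,   0.0634,   0.0504,  -0.    ]), 'position': array([0.2118, 0.588 , 0.2336]), 'tcp_rot': array([[-0.9408,  0.339 ,  0.    ],
       [ 0.339 ,  0.9408,  0.    ],
       [-0.    ,  0.0001, -1.    ]]), 'force': array([-0.6799,  1.2069, -0.3961]), 'moment': array([ 0.0102, -0.0017,  0.0206]), 'grasp_force': 0.0, 'opening': 0.9998077476370324}
```

View pics/top0.png

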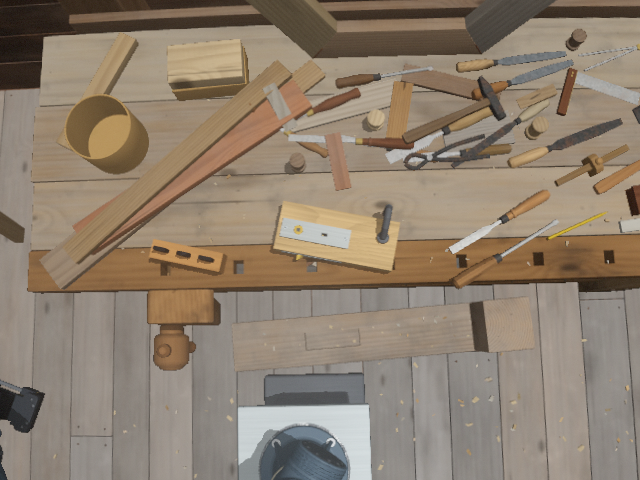

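View pics/side0.png

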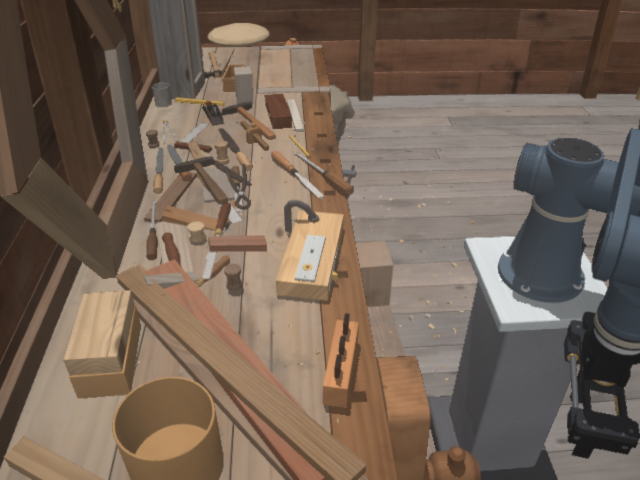

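The top view shows the key block at about (186,257) and the stile at about (337,237), with the handle-hole ring at about (299,230). I'll zoom in on these.

```bash
python3 - <<'E'
from h import *
t=cv2.imread("pics/top0.png"); s=cv2.imread("pics/side0.png")
def z(i,x,y,w,h): return cv2.resize(i[y:y+h,x:x+w],(400,300),interpolation=cv2.INTER_CUBIC)
cv2.imwrite("pics/z.png",np.vstack([np.hstack([z(t,140,225,100,75),z(s,280,310,133,100)]),np.hstack([z(t,265,195,107,80),z(s,270,225,80,60)])]))
E
```

```text
(no output)
```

View pics/z.png

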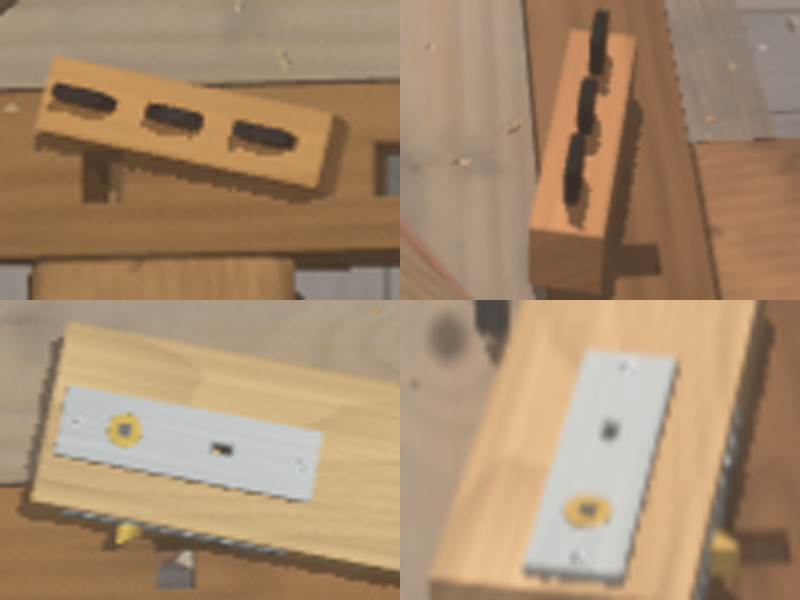

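The three heads sit at about (161,249), (183.5,254) and (206,259) in the top picture. The keyhole is at about (324.4,234.7). I can't tell which head is round from here, so I need the wrist camera.

```bash
python3 - <<'E'
from h import *
np.set_printoptions(precision=4,suppress=True)
c=viewer.capture("top")
K=[atz(c,p,.085) for p in [(161,249.2),(183.5,254.2),(205.7,258.7)]]
print(K); d=K[0]-K[2]; print(np.linalg.norm(d),np.degrees(np.arctan2(d[1],d[0])))
print(atz(c,(324.4,234.7),.05), atz(c,(298,230),.05))
w=viewer.capture("wrist"); s=bot.read_state(); R=s["tcp_rot"]
print("cam in tool",R.T@(w["eye"]-s["position"]),R.T@w["orientation"],w["K"])
E
```

```text
[array([0.5273, 0.3262, 0.085 ]), array([0.514 , 0.2718, 0.085 ]), array([0.5019, 0.2187, 0.085 ])]
0.11043729489788448 76.70261351843864
[ 0.557  -0.0616  0.05  ] [0.5703 0.002  0.05  ]
cam in tool [ 0.0696  0.0003 -0.1498] [[-0.0014  0.966   0.2586]
 [ 1.      0.0013  0.0005]
 [ 0.0002  0.2586 -0.966 ]] [[340.194    0.     320.7356]
 [  0.     340.194  241.5987]
 [  0.       0.       1.    ]]
```

Request:
move_arm(increments=[[-1,-0.63,0.19,0,-0.1667,0,1],[-1,-0.63,0.19,0,-0.1667,0,1],[-1,-0.63,0.19,0,-0.1667,0,1],[-1,-0.63,0.19,0,-0.1667,0,1],[-1,-0.63,0.19,0,-0.1667,0,1],[-1,-0.63,0.19,0,-0.1667,0,1],[-1,-0.63,0.19,0,-0.1667,0,1],[-1,-0.63,0.19,0,-0.1667,0,1],[-1,-0.63,0.19,0,-0.1667,0,1],[-1,-0.63,0.19,0,-0.1667,0,1]])

```text
time_s: 1.93
position: [0.4318, 0.3042, 0.1759]
tcp_rot: [[-0.813, 0.345, 0.468], [0.298, 0.939, -0.175], [-0.5, -0.003, -0.866]]
force: [-0.8, -0.4, 0.3]
opening: 1.001
grasp_force: 0.0
```

```bash
python3 - <<'E'
from h import *
np.set_printoptions(precision=4,suppress=True)
w=viewer.capture("wrist"); cv2.imwrite("pics/w1.png",w["image"]); s=bot.read_state(); print(s["time_s"],s["position"],s["joint_positions"],s["tcp_rot"])
for t in ("round_key","key_head","square_key_a","key_block"):
  for r in nets.find_in("wrist",t)[:3]: print(t,round(r["conf"],2),np.round(r["location"],1),atz(w,r["location"],.078))
for p in [[.5273,.3262,.078],[.514,.2718,.078],[.5019,.2187,.078]]: print(proj(w,p))
E
```

```text
1.9833 [0.4311 0.3062 0.1762] [ 36.709   27.148  110.4342 -47.5499  34.5488   4.9308] [[-0.8136  0.3436  0.469 ]
 [ 0.2973  0.9391 -0.1723]
 [-0.4996 -0.0007 -0.8662]]
round_key 0.75 [321.4 266.7] [0.5133 0.2745 0.078 ]
key_head 0.7 [320.7 268.1] [0.5148 0.2733 0.078 ]
key_head 0.67 [158.2 277.9] [0.4774 0.129  0.078 ]
square_key_a 0.95 [385.8 265.6] [0.531 0.327 0.078]
square_key_a 0.93 [254.7 268.3] [0.4955 0.2192 0.078 ]
key_block 0.81 [323.8 222.9] [0.4665 0.2936 0.078 ]
[383.942  263.1095]
[318.7843 267.8775]
[257.6268 272.8725]
```

View pics/w1.png

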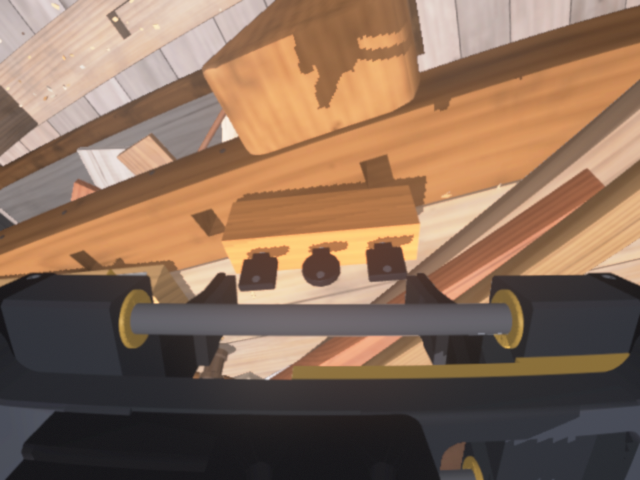

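The wrist view shows square heads at about (260,271) and (386,261) and the round head in the middle at about (320,267). Next I go above the middle key, tool down and yawed to the block.

```bash
cat >> h.py <<'E'
from scipy.spatial.transform import Rotation as Ro
def down(yaw):  # tool pointing down, tool y at heading yaw (deg)
    a=np.radians(yaw); y=np.array([np.cos(a),np.sin(a),0]); z=np.array([0,0,-1.]); return np.c_[np.cross(y,z),y,z]
def inc(pos,R):
    s=bot.read_state(); T=s["tcp_rot"]
    return np.round(np.r_[T.T@(np.array(pos)-s["position"])/.3, Ro.from_matrix(T.T@R).as_rotvec()/np.pi],4), s["time_s"]
E
python3 - <<'E'
from h import *
print(inc([.5145,.2725,.19],down(-13.3)))
E
```

```text
(array([-0.2884, -0.0212,  0.1162,  0.1217,  0.1356,  0.4527]), 2.1833)
```

Request:
move_arm(increments=[[-0.288,-0.021,0.116,0.1217,0.1356,0.4527,1],[-0.288,-0.021,0.116,0.1217,0.1356,0.4527,1],[-0.288,-0.021,0.116,0.1217,0.1356,0.4527,1],[-0.288,-0.021,0.116,0.1217,0.1356,0.4527,1],[-0.288,-0.021,0.116,0.1217,0.1356,0.4527,1],[-0.288,-0.021,0.116,0.1217,0.1356,0.4527,1],[-0.288,-0.021,0.116,0.1217,0.1356,0.4527,1],[-0.288,-0.021,0.116,0.1217,0.1356,0.4527,1],[-0.288,-0.021,0.116,0.1217,0.1356,0.4527,1],[-0.288,-0.021,0.116,0.1217,0.1356,0.4527,1]])

```text
time_s: 3.02
position: [0.5142, 0.2735, 0.19]
tcp_rot: [[-0.024, 0.998, 0.061], [0.996, 0.029, -0.084], [-0.085, 0.059, -0.995]]
force: [0.4, -0.4, -0.4]
opening: 1.0
grasp_force: 0.0
```

```bash
python3 - <<'E'
from h import *
print(inc([.5145,.2725,.18],down(-13.3)))
E
```

```text
(array([-0.0004, -0.0011,  0.0336,  0.0221,  0.0246,  0.0824]), 3.0167)
```

Request:
move_arm(increments=[[0,-0.001,0.034,0.0221,0.0246,0.0824,1],[0,-0.001,0.034,0.0221,0.0246,0.0824,1],[0,-0.001,0.034,0.0221,0.0246,0.0824,1],[0,-0.001,0.034,0.0221,0.0246,0.0824,1]])

```text
time_s: 3.35
position: [0.515, 0.2711, 0.1796]
tcp_rot: [[0.226, 0.974, 0.001], [0.974, -0.226, -0.003], [-0.002, 0.001, -1.0]]
force: [-0.4, -0.4, 0.9]
opening: 1.003
grasp_force: 0.0
```

```bash
python3 - <<'E'
from h import *
np.set_printoptions(precision=4,suppress=True)
w=viewer.capture("wrist"); cv2.imwrite("pics/w2.png",w["image"]); s=bot.read_state(); print(s["time_s"],s["position"],s["joint_positions"],s["tcp_rot"])
for t in ("round_key","key_head","square_key_a"):
  for r in nets.find_in("wrist",t)[:3]: print(t,round(r["conf"],2),np.round(r["location"],1),atz(w,r["location"],.08))
E
```

```text
3.4 [0.5147 0.2712 0.1797] [16.881  30.7584 91.4592 -0.2186 57.7806 29.9664] [[ 0.2244  0.9745  0.001 ]
 [ 0.9745 -0.2244 -0.0031]
 [-0.0028  0.0016 -1.    ]]
round_key 0.86 [320.5 242.6] [0.5164 0.2737 0.08  ]
key_head 0.56 [320.6 240.1] [0.5169 0.2756 0.08  ]
square_key_a 0.74 [321.7 170.8] [0.5295 0.3257 0.08  ]
```

View pics/w2.png

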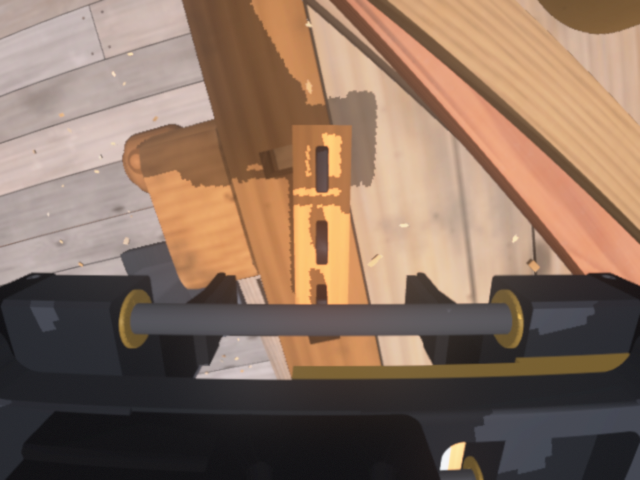

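The heads line up vertically in the wrist picture (columns about 320 to 322, round head at (321,242)), so the yaw is right. I'll descend and grip.

```bash
python3 - <<'E'
from h import *
print(inc([.516,.2725,.072],down(-13.1)))
E
```

```text
(array([0.0062, 0.0036, 0.3589, 0.0004, 0.0009, 0.0006]), 3.55)
```

Request:
move_arm(increments=[[0.006,0.004,0.13,0,0.001,0,0.4],[0.006,0.004,0.26,0,0.001,0,0.4],[0.006,0.004,0.359,0,0.001,0,0.4],[0.006,0.004,0.359,0,0.001,0,0.4],[0.006,0.004,0.359,0,0.001,0,0],[0.006,0.004,0.359,0,0.001,0,0],[0.006,0.004,0.359,0,0.001,0,0],[0.006,0.004,0.359,0,0.001,0,0],[0.006,0.004,0.359,0,0.001,0,0],[0.006,0.004,0.359,0,0.001,0,0]])

```text
time_s: 4.38
position: [0.5172, 0.2718, 0.0731]
tcp_rot: [[0.228, 0.974, 0.003], [0.974, -0.228, 0.001], [0.002, 0.003, -1.0]]
force: [0.4, 0.2, 0.7]
opening: 0.327
grasp_force: 0.0
```

Request:
move_arm(increments=[[0,0,0,0,0,0,0],[0,0,0,0,0,0,0]])

```text
time_s: 4.55
position: [0.5167, 0.2716, 0.0722]
tcp_rot: [[0.228, 0.974, 0.002], [0.974, -0.228, 0.001], [0.001, 0.001, -1.0]]
force: [-0.4, -0.2, 0.4]
opening: 0.17
grasp_force: 0.0
```

Request:
move_arm(increments=[[0,0,0,0,0,0,0],[0,0,0,0,0,0,0],[0,0,0,0,0,0,0]])

```text
time_s: 4.8
position: [0.5165, 0.2716, 0.0719]
tcp_rot: [[0.228, 0.974, 0.001], [0.974, -0.228, 0.0], [0.001, 0.001, -1.0]]
force: [-1.7, 0.4, 3.3]
opening: 0.099
grasp_force: 30.0
```

Request:
move_arm(increments=[[0,0,-0.05,0,0,0,0],[0,0,-0.1,0,0,0,0],[0,0,-0.15,0,0,0,0],[0,0,-0.2,0,0,0,0],[0,0,-0.3,0,0,0,0],[0,0,-0.4,0,0,0,0],[0,0,-0.4,0,0,0,0]])

```text
time_s: 5.38
position: [0.52, 0.2728, 0.1973]
tcp_rot: [[0.228, 0.974, 0.012], [0.974, -0.228, 0.004], [0.006, 0.011, -1.0]]
force: [0.6, 1.0, -1.1]
opening: 0.099
grasp_force: 30.0
```

```bash
python3 - <<'E'
from h import *
np.set_printoptions(precision=4,suppress=True)
for n in ("top","wrist"):
  c=viewer.capture(n); cv2.imwrite(f"pics/{n}3.png",c["image"])
  for t in ("round_key","key_tip","square_key_a"):
    for r in nets.find_in(n,t)[:2]: print(n,t,round(r["conf"],2),np.round(r["location"],1))
s=bot.read_state();print(s["position"],s["force"],s["opening"],s["grasp_force"],s["time_s"])
# expected: key head at grasp point
print(proj(c,s["position"]+s["tcp_rot"]@[0,0,.0585]), proj(c,s["position"]+s["tcp_rot"]@[0,0,-.008]))
# approach 40mm above keyhole entry
print(inc([.557,-.0616,.19],down(-11.8)))
E
```

```text
top square_key_a 0.49 [204.1 258.4]
wrist round_key 0.59 [323.9 286.6]
wrist key_tip 0.6 [321.8 286.9]
wrist square_key_a 0.79 [321.4 170.5]
[0.5156 0.2713 0.1903] [-0.9998  0.02   -0.0126] 0.09700538253702325 29.999898453243077 5.7833
[319.5935 263.5887] [319.106  310.1613]
(array([-1.0491,  0.3871,  0.0012, -0.0005,  0.0002, -0.0076]), 5.7833)
```

View pics/wrist3.png

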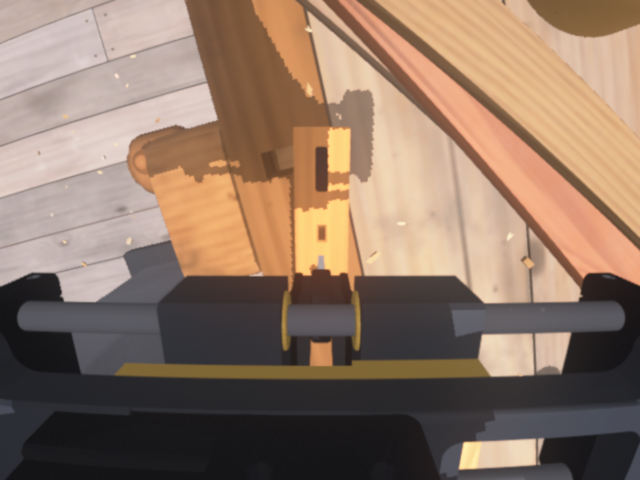

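The key is drawn and gripped. The tip shows at about (321,256) and the empty slot at about (321,233), which gives a direct reference for aligning over the keyhole. Moving to the lock.

Request:
move_arm(increments=[[-1,0.37,0,0,0,-0.0076,0],[-1,0.37,0,0,0,-0.0076,0],[-1,0.37,0,0,0,-0.0076,0],[-1,0.37,0,0,0,-0.0076,0],[-1,0.37,0,0,0,-0.0076,0],[-1,0.37,0,0,0,-0.0076,0],[-1,0.37,0,0,0,-0.0076,0],[-1,0.37,0,0,0,-0.0076,0],[-1,0.37,0,0,0,-0.0076,0],[-1,0.37,0,0,0,-0.0076,0]])

```text
time_s: 6.62
position: [0.556, -0.0475, 0.1908]
tcp_rot: [[0.208, 0.978, -0.0], [0.978, -0.208, 0.001], [0.001, -0.001, -1.0]]
force: [-0.2, 0.3, 0.3]
opening: 0.098
grasp_force: 30.0
```

```bash
python3 - <<'E'
from h import *
print(inc([.557,-.0616,.1845],down(-11.8)))
E
```

```text
(array([-0.0453,  0.0129,  0.0211, -0.0002, -0.0003, -0.0012]), 6.6167)
```

Request:
move_arm(increments=[[-0.045,0.013,0.021,0,0,-0.001,0],[-0.045,0.013,0.021,0,0,-0.001,0],[-0.045,0.013,0.021,0,0,-0.001,0],[-0.045,0.013,0.021,0,0,-0.001,0]])

```text
time_s: 6.95
position: [0.5568, -0.0583, 0.1851]
tcp_rot: [[0.2, 0.98, -0.0], [0.98, -0.2, 0.001], [0.001, -0.0, -1.0]]
force: [0.7, 0.1, -0.3]
opening: 0.1
grasp_force: 30.0
```

```bash
python3 - <<'E'
from h import *
np.set_printoptions(precision=4,suppress=True)
w=viewer.capture("wrist"); cv2.imwrite("pics/w4.png",w["image"]); s=bot.read_state(); print(s["position"],s["joint_positions"],s["time_s"])
for t in ("keyhole",):
  for r in nets.find_in("wrist",t)[:2]: print(t,round(r["conf"],2),np.round(r["location"],1),atz(w,r["location"],.05))
a=cv2.imread("pics/wrist3.png")
f=lambda i:cv2.resize(i[180:280,270:370],(400,400),interpolation=cv2.INTER_CUBIC)
cv2.imwrite("pics/cmp.png",np.hstack([f(a),f(w["image"])]))
E
```

```text
[ 0.557  -0.0584  0.1853] [-17.4472  28.7969  94.3472   0.076   56.8524  -5.952 ] 7.0
keyhole 0.73 [329.1 185.5] [ 0.573  -0.0179  0.05  ]
```

View pics/cmp.png

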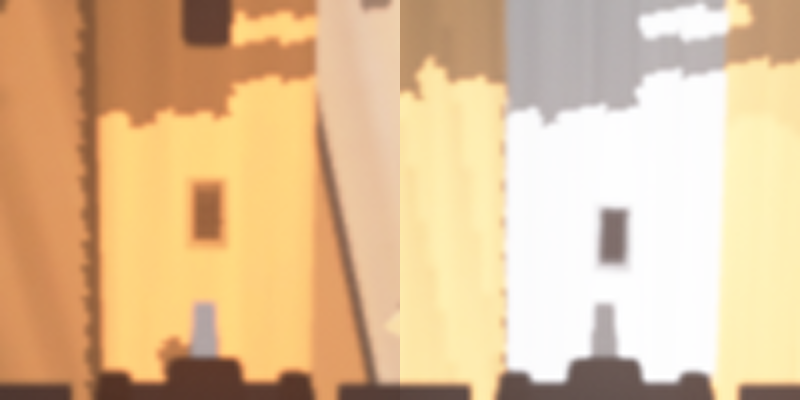

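Slot reference is at px (321.75,233.25) and the keyhole at px (323.5,239), with almost equal orientation. Next is the offset.

```bash
python3 - <<'E'
from h import *
np.set_printoptions(precision=4,suppress=True)
w=viewer.capture("wrist"); s=bot.read_state(); R=s["tcp_rot"]; p=s["position"]
# camera-in-tool is constant: rebuild the earlier camera pose at the block
ct=R.T@(w["eye"]-p); co=R.T@w["orientation"]
p0=np.array([.5156,.2713,.1903]); R0=down(-13.1)
w0=dict(w,eye=p0+R0@ct,orientation=R0@co)
sl=atz(w0,(321.75,233.25),.056); kh=atz(w,(323.5,239),.05)
off=R0.T@(np.array([.5166,.2717,0])-[sl[0],sl[1],0])
print("slot",sl,"hole",kh,"off tool",off)
t=kh+R@off; print("target tcp xy",t, p, s["time_s"])
print(inc([t[0],t[1],.126],R@Ro.from_euler('z',.8,degrees=True).as_matrix()))
E
```

```text
slot [0.5176 0.273  0.056 ] hole [ 0.5597 -0.0624  0.05  ] off tool [-0.0015 -0.0007  0.    ]
target tcp xy [ 0.5587 -0.0638  0.05  ] [ 0.5572 -0.0587  0.1855] 7.1
(array([-0.0158,  0.0082,  0.1983,  0.    , -0.    ,  0.0044]), 7.1)
```

Request:
move_arm(increments=[[-0.016,0.008,0.1,0,0,0.0044,0],[-0.016,0.008,0.198,0,0,0.0044,0],[-0.016,0.008,0.198,0,0,0.0044,0],[-0.016,0.008,0.198,0,0,0.0044,0],[-0.016,0.008,0.198,0,0,0.0044,0]])

```text
time_s: 7.52
position: [0.5593, -0.0648, 0.1269]
tcp_rot: [[0.214, 0.977, 0.002], [0.977, -0.214, 0.0], [0.001, 0.002, -1.0]]
force: [0.6, -0.3, -1.0]
opening: 0.101
grasp_force: 30.0
```

```bash
python3 - <<'E'
from h import *
w=viewer.capture("wrist"); print(inc([.5587,-.0638,.114],down(-12.3)), bot.read_state()["position"])
i=w["image"]; cv2.imwrite("pics/w5.png",cv2.resize(i[200:320,240:400],(800,600),interpolation=cv2.INTER_CUBIC))
E
```

```text
(array([ 0.0031, -0.0046,  0.0449,  0.0012, -0.0001, -0.0005]), 7.5667) [ 0.55979033 -0.0650014   0.1274793 ]
```

View pics/w5.png

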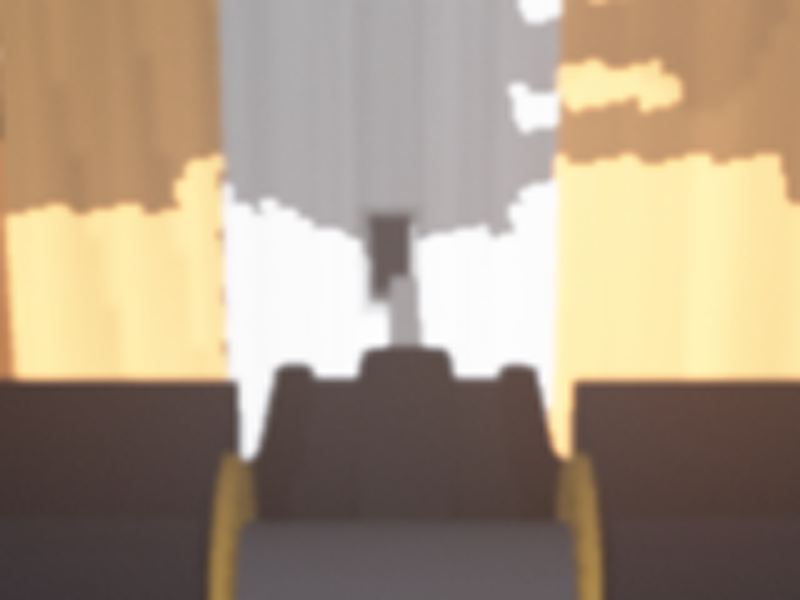

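Slot spans columns 370–411 and rows 215–300 in the crop (centre px (318,251.5)). The blade is at column 403, about 1.6 mm toward +tool y. Correcting that.

```bash
python3 - <<'E'
from h import *
w=viewer.capture("wrist"); s=bot.read_state(); R=s["tcp_rot"]
kh=atz(w,(318,251.5),.05); t=kh+R@[-.0015,-.0007,0]
print(kh,t,s["position"]); print(R.T@(t-s["position"])/.3)
E
```

```text
[ 0.55963305 -0.06219636  0.05      ] [ 0.55862751 -0.06351122  0.04999649] [ 0.55991409 -0.06510861  0.12770583]
[ 0.00418627 -0.00642822  0.25900776]
```

Request:
move_arm(increments=[[0.0037,-0.0053,0,0,0,0,0],[0.0037,-0.0053,0.03,0,0,0,0],[0.0037,-0.0053,0.05,0,0,0,0],[0.0037,-0.0053,0.06,0,0,0,0],[0.0037,-0.0053,0.07,0,0,0,0],[0.0037,-0.0053,0.07,0,0,0,0]])

```text
time_s: 8.12
position: [0.5568, -0.0634, 0.104]
tcp_rot: [[0.215, 0.977, -0.001], [0.977, -0.215, 0.001], [0.001, -0.001, -1.0]]
force: [0.4, 1.0, -0.3]
opening: 0.104
grasp_force: 30.0
```

No force with the tip about 6 mm below the plate's top, so the key is in. Continuing down.

Request:
move_arm(increments=[[0,0,0.02,0,0,0,0],[0,0,0.035,0,0,0,0],[0,0,0.035,0,0,0,0],[0,0,0.035,0,0,0,0]])

```text
time_s: 8.45
position: [0.5571, -0.0635, 0.094]
tcp_rot: [[0.215, 0.977, 0.0], [0.977, -0.215, 0.001], [0.001, -0.0, -1.0]]
force: [-1.0, -0.3, -0.1]
opening: 0.099
grasp_force: 30.0
```

```bash
python3 - <<'E'
from h import *
s=bot.read_state(); print(s["position"],s["force"],s["moment"],s["opening"])
E
```

```text
[ 0.55713394 -0.06350306  0.09397   ] [-0.99139997 -0.31483824 -0.07346905] [-0.08812972  0.05152749 -0.04423245] 0.09885195692126791
```

Request:
move_arm(increments=[[0,0,0.015,0,0,0,0],[0,0,0.03,0,0,0,0],[0,0,0.04,0,0,0,0],[0,0,0.04,0,0.008,0,0],[0,0,0.04,0,-0.008,0,0],[0,0,0.04,0,0,0,0]])

```text
time_s: 8.95
position: [0.5576, -0.0628, 0.0822]
tcp_rot: [[0.213, 0.977, 0.001], [0.977, -0.213, -0.001], [-0.001, 0.001, -1.0]]
force: [-0.6, -4.0, -2.5]
opening: 0.099
grasp_force: 30.0
```

Request:
move_arm(increments=[[0,0,0.015,0,0.004,0,0],[0,0,0.025,0,0.008,0,0],[0,0,0.035,0,-0.008,0,0],[0,0,0.04,0,0.008,0,0],[0,0,0.045,0,-0.004,0,0],[0,0,0.05,0,0,0,0],[0,0,0.05,0,0,0,0]])

```text
time_s: 9.53
position: [0.5578, -0.0642, 0.0675]
tcp_rot: [[0.215, 0.977, 0.002], [0.977, -0.215, 0.0], [0.001, 0.002, -1.0]]
force: [0.4, -1.9, 0.9]
opening: 0.104
grasp_force: 30.0
```

Request:
move_arm(increments=[[0,0,0.005,0,0,0,0],[0,0,0.008,0,0,0,0],[0,0,0.01,0,0,0,0],[0,0,0.01,0,0,0,0]])

```text
time_s: 9.87
position: [0.5578, -0.0642, 0.0653]
tcp_rot: [[0.215, 0.977, 0.002], [0.977, -0.215, -0.0], [0.0, 0.002, -1.0]]
force: [-0.8, -2.6, 9.6]
opening: 0.101
grasp_force: 30.0
```

```bash
python3 - <<'E'
from h import *
print(bot.read_state()["position"],bot.read_state()["force"])
for n,b in (("side",(280,220,70,60)),("wrist",None)):
  c=viewer.capture(n); i=c["image"]; cv2.imwrite(f"pics/{n}6.png",i)
s=cv2.imread("pics/side6.png")[210:285,270:350]; w=cv2.imread("pics/wrist6.png")[200:350,240:400]
cv2.imwrite("pics/c6.png",np.hstack([cv2.resize(s,(400,375),interpolation=cv2.INTER_CUBIC),cv2.resize(w,(400,375),interpolation=cv2.INTER_CUBIC)]))
E
```

```text
[ 0.55784465 -0.06422753  0.06530554] [-0.75257779 -2.625237    9.63384401]
```

View pics/c6.png

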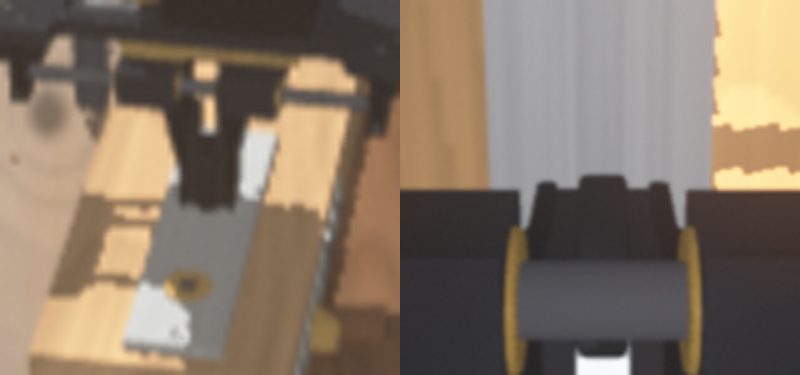

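The key is home: contact force is 9.6 N at the predicted height. Turning clockwise (+tool z).

Request:
move_arm(increments=[[0,0,0,0,0,0.028,0],[0,0,0,0,0,0.056,0],[0,0,0,0,0,0.084,0],[0,0,0,0,0,0.112,0],[0,0,0,0,0,0.14,0],[0,0,0,0,0,0.168,0],[0,0,0,0,0,0.196,0],[0,0,0,0,0,0.196,0]])

```text
time_s: 10.63
position: [0.5568, -0.0638, 0.0653]
tcp_rot: [[0.742, 0.671, -0.0], [0.671, -0.742, 0.001], [0.0, -0.001, -1.0]]
force: [-2.7, -1.9, 10.5]
opening: 0.103
grasp_force: 30.0
```

```bash
python3 - <<'E'
from h import *
s=bot.read_state(); y=s["tcp_rot"][:,1]; print(s["position"],s["force"],s["moment"],s["joint_positions"][5],np.degrees(np.arctan2(y[1],y[0])))
E
```

```text
[ 0.55676385 -0.06375019  0.06533331] [-2.70274472 -1.89648551 10.47123756] [-0.36076253  0.77443706  0.04033037] 29.877665721985895 -47.8702718206211
```

Request:
move_arm(increments=[[0,0,0,0,0,0.03,0],[0,0,0,0,0,0.06,0],[0,0,0,0,0,0.09,0],[0,0,0,0,0,0.12,0],[0,0,0,0,0,0.15,0],[0,0,0,0,0,0.18,0],[0,0,0,0,0,0.21,0],[0,0,0,0,0,0.24,0],[0,0,0,0,0,0.27,0],[0,0,0,0,0,0.27,0]])

```text
time_s: 11.47
position: [0.5561, -0.0625, 0.0653]
tcp_rot: [[0.994, -0.113, -0.002], [-0.113, -0.994, 0.003], [-0.002, -0.002, -1.0]]
force: [-2.8, 1.7, 12.6]
opening: 0.1
grasp_force: 30.0
```

```bash
python3 - <<'E'
from h import *
s=bot.read_state(); y=s["tcp_rot"][:,1]; print(s["position"],s["force"],s["moment"],s["joint_positions"][5],np.degrees(np.arctan2(y[1],y[0])))
E
```

```text
[ 0.55610874 -0.06246299  0.06532705] [-2.78174642  1.68977017 12.64502544] [0.4080312  0.8563448  0.06294553] 78.47935667013785 -96.5125931518598
```

Request:
move_arm(increments=[[0,0,0,0,0,0.012,0],[0,0,0,0,0,0.024,0],[0,0,0,0,0,0.036,0],[0,0,0,0,0,0.036,0],[0,0,0,0,0,0.036,0]])

```text
time_s: 11.88
position: [0.5561, -0.0623, 0.0653]
tcp_rot: [[0.975, -0.222, -0.002], [-0.222, -0.975, 0.003], [-0.002, -0.002, -1.0]]
force: [-3.7, 2.6, 13.3]
opening: 0.099
grasp_force: 30.0
```

```bash
python3 - <<'E'
from h import *
s=bot.read_state(); y=s["tcp_rot"][:,1]; print(s["position"],s["force"],s["moment"],s["joint_positions"][5],np.degrees(np.arctan2(y[1],y[0])))
E
```

```text
[ 0.55611759 -0.06228606  0.06529725] [-3.71104879  2.63434449 13.3471908 ] [0.52242184 0.85123104 0.09585031] 84.77962343646028 -102.81959518249315
```

Request:
move_arm(increments=[[0,0,0,0,0,0.01,0],[0,0,0,0,0,0.02,0],[0,0,0,0,0,0.02,0],[0,0,0,0,0,0.02,0]])

```text
time_s: 12.22
position: [0.5561, -0.0622, 0.0653]
tcp_rot: [[0.959, -0.283, -0.002], [-0.283, -0.959, 0.003], [-0.002, -0.002, -1.0]]
force: [-3.2, 2.0, 12.2]
opening: 0.102
grasp_force: 30.0
```

```bash
python3 - <<'E'
from h import *
s=bot.read_state(); y=s["tcp_rot"][:,1]; print(s["position"],s["force"],s["moment"],s["joint_positions"][5],np.degrees(np.arctan2(y[1],y[0])))
c=viewer.capture("side"); i=c["image"]; w=viewer.capture("top")["image"]
f=lambda k:cv2.resize(k,(400,400),interpolation=cv2.INTER_CUBIC)
cv2.imwrite("pics/c7.png",np.hstack([f(i[225:305,280:360]),f(cv2.imread("pics/side0.png")[225:305,280:360])]))
E
```

```text
[ 0.55614911 -0.06223677  0.06533851] [-3.23888731  1.95151585 12.18402509] [0.51828501 0.77248044 0.12411852] 88.37461449791077 -106.41619719928981
```

View pics/c7.png

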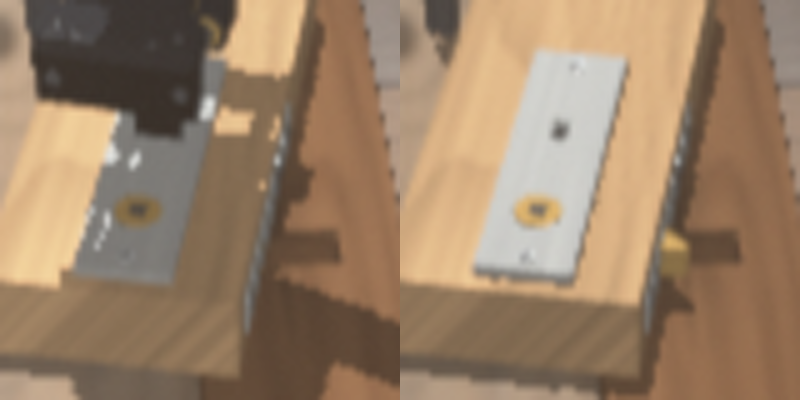

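The bolt, brass at (672,252) in the "before" crop on the right, no longer stands out. I'll press slightly further to be firmly against the stop.

Request:
move_arm(increments=[[0,0,0,0,0,0.01,0],[0,0,0,0,0,0.02,0],[0,0,0,0,0,0.02,0],[0,0,0,0,0,0.02,0]])

```text
time_s: 12.65
position: [0.5562, -0.0621, 0.0653]
tcp_rot: [[0.94, -0.341, -0.002], [-0.341, -0.94, 0.003], [-0.002, -0.002, -1.0]]
force: [-2.5, 2.8, 12.7]
opening: 0.104
grasp_force: 30.0
```

```bash
python3 - <<'E'
from h import *
s=bot.read_state(); y=s["tcp_rot"][:,1]; print(s["position"],s["force"],s["moment"],s["joint_positions"][5],np.degrees(np.arctan2(y[1],y[0])))
E
```

```text
[ 0.55616016 -0.06213571  0.06530274] [-2.5044359   2.81822303 12.65864348] [0.61295486 0.7621933  0.30370835] 91.93878277233281 -109.95656598220927
```

The moment jumped from 0.12 to 0.30 N m, so the plug is on its solid stop. Handing in.

```bash
python3 - <<'E'
from h import *
print(workorder.hand_in())
E
```

```text
the job is handed in; nothing more can be done
None
```

The job is handed in: the round key is fully home and turned clockwise to its stop, the latch bolt is drawn in, and the arm still grips the key and holds it there.

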